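Sort the dipped spoons by colour into drawer and tray

ROBOT

A 6-joint arm with a two-finger parallel gripper is mounted at the origin on the work surface. World frame = base frame: x ahead of the robot, y to its left, z up, the work surface at z = 0. Lengths are in m, angles in rad, forces in N, time in s.
With the tool pointing down it reaches from about 0.325 to 0.75 m from the base axis. Payload 7.6 kg.
Tool frame: the origin (TCP) lies midway between the tips of the shut fingers; the grasp point (between the pads) lies 19 mm behind it; z points along the fingers, y is the line along which they close (so a half turn about z gives the same grasp; the last joint's range is limited). The gripper opens to 85 mm and grips with 20 to 120 N. Pads are 22 mm wide; open, the fingers measure 114 mm over their backs; the gripper's body (76 mm by 85 mm) begins 54 mm behind the grasp point. The pads swing forward as they close: fully open they stand 13 mm farther back than shut.
Start: joints at [-1.34, 0.052, 1.401, -0, 1.689, -0.07], TCP at [0.156, -0.501, 0.231] pointing down, gripper open.
Joint ranges: [-2.9, 2.9], [-0.91, 2.17], [0.12, 2.37], [-1.06, 4.2], [0.26, 2.73], [-2.93, 2.93]. Speed limits (rad/s): [2.57, 2.57, 3.01, 3.14, 3.14, 3.14].

INTERFACE

Orientations are given as a unit quaternion [x, y, z, w].
In Python, from cell import * gives the robot as it stands.
- The arm moves only by the shell command python3 -m inch 'ROWS' [OPENING]. ROWS is JSON, one flat list of numbers, 6 for each row, row after row: the shift along the tool's x, y, z in mm, then the turn, a rotation vector about the tool's x, y, z in degrees. In form: [tx, ty, tz, wx, wy, wz, tx, ty, tz, wx, wy, wz, ...]. A call has 1 to 20 rows; each row shifts and turns the commanded pose from where the row before left it, along the tool's axes as they then stand; what a row does not reach is not made up. A row lasts 1/12 s, in which the tool goes at most 41.7 mm and 7.16 degrees, less where a joint would pass 70% of its speed; a pose out of reach is approached as far as the arm can. A call with a gripper value outside its range is refused whole. OPENING is the opening, from 0 (shut) to 1 (fully open), set as the call begins (- or left out, the last holds). The fingers move at their own pace and stop on an object; the grip force is fixed at half the most. Time passes only in rows, so rows that do not move let the fingers close. It gives the time, the measured TCP pose, the force, the opening and the grip force at its end, in the units of the state.
- read_state(): the state, without advancing time (a new reading comes with each control period).
- read_camera(name): name is "side" or "top"; returns a dict with "color" (400x640x3 uint8, red, green, blue), "fx", "fy", "cx", "cy" (pixels), "R" (3x3) and "t" (3): a world point X has camera coordinates R X + t. Camera axes: x right, y down, z forward; pixel columns grow to the right and rows downward; lengths in m; the calibration is good to about 2 mm. A picture is of the moment at which its call begins. There is no depth.
- job_done(): hands the job in; it is judged then, once.
Trained networks look in a picture, given as the dict that the camera call returned (one of the last four; its "shot" number tells which), for a name from the list of things; names that differ only in an ending like _2 or _b are one class to them, and where a whole thing is asked for, a point or a joint stands for the part that bears it (a point fixed in the world has none). Each returns a list of dicts, best first, with "p" (0 to 1); they miss things now and then, are a little off and sometimes report something else, mostly with a low value. They report only what shows in the picture. A call takes as long as a camera call. They do not tell look-alikes from the thing itself.
- recognise(picture, query): "bbox" ([left, top, right, bottom] in pixels, round what is visible of it).
- spot_point(picture, query): "point" ([row, column] in pixels: a listed point, or the origin of a listed thing).
The state is a dict: "t": time; "qpos": joint angles; "joint_velocities": joint speeds; "tau": joint torques, N m; "position": TCP position; "tcp_rot": TCP orientation; "wrist_force": force on the tool from outside, world axes, zero at the start; "moment": the same for the moment, N m; "grip_width": finger opening in m; "finger_force": force on a finger pad.
Only numpy, scipy, OpenCV 4.12 (cv2) and the standard library are available. Lean on these libraries where they do the work, as an engineer would, in place of code of your own. Each camera call takes 0.05 s, during which the arm holds its last target. There are 200 camera calls.

TASK

Put the painted spoons away by colour: pull the drawer of the little chest with the blue front well open by its brass handle, lay both blue-handled spoons flat, bowl up, in that drawer and the red-handled spoon likewise in the red tray. Leave the drawer open so that the paint can air, and leave the unpainted spoon and everything else on the bench where it is.

Things in the scene. Friction and masses are not known exactly. Their poses are not given: they have to be found in the camera images.
- blue_spoon_a: wooden spoon lying flat, bowl up, 150 mm long (all sizes in mm), 35 to 70 g. Handle 18 wide, 14 high, its rear 85 painted blue; neck and round bowl (42 across, 18 high) bare pale wood. Origin on the underside at mid-length (on the handle, near the centre of mass); x points to the bowl (its centre at x=+54; handle end at x=-75), z up
- blue_spoon_b: wooden spoon lying flat, bowl up, 150 mm long (all sizes in mm), 35 to 70 g. Handle 18 wide, 14 high, its rear 85 painted blue; neck and round bowl (42 across, 18 high) bare pale wood. Origin on the underside at mid-length (on the handle, near the centre of mass); x points to the bowl (its centre at x=+54; handle end at x=-75), z up
- red_spoon: wooden spoon lying flat, bowl up, 150 mm long (all sizes in mm), 35 to 70 g. Handle 18 wide, 14 high, its rear 85 painted red; neck and round bowl (42 across, 18 high) bare pale wood. Origin on the underside at mid-length (on the handle, near the centre of mass); x points to the bowl (its centre at x=+54; handle end at x=-75), z up
- plain_spoon: unfinished spoon of the same shape and size (150 long) but entirely bare pale wood, no paint; lies among the painted ones and must stay. Origin and axes as for the painted spoons
- chest_drawer0 (a joint): drawer of a low wooden one-drawer chest fixed to the bench (250 deep, 260 wide, 90 high, its front blue): how far it is open, in m: 0 shut, 0.174 fully open at its stop; starts shut or up to 0.015 open; slides straight out of the chest's front, along the handle point's -x, with about 1 N of friction and stays where it is left
- chest_drawer0_handle (a point): middle of the drawer's brass bar handle: round bar 11 thick, 120 long, centre 35 in front of the drawer front (29 free behind it), about 48 above the bench and 42 below the chest's top; moves with the drawer. x points into the chest (the drawer opens along -x), y along the bar, z up. Can be pinched from above by fingers closing along x
- drawer_floor (a point): point on the drawer's inner floor, midway across, 57 behind the inside of its front, 22 above the bench; moves with the drawer; axes as the handle's. Inside of the drawer: x from -57 to +147, y from -109 to +109, walls 6 thick, rising 41 above the floor (front about 10 higher). With the drawer open by d mm, x from -57 to about d-65 is uncovered from above
- tray: open red tray fixed to the bench, 150 (x) x 200 (y) x 45 high, walls and floor 5 thick. Origin at the centre of the underside, x along the short side
- tray_in (a point): centre of the tray's inner floor, 5 above the bench; axes as the tray's. Inside 140 (x) x 190 (y), 40 deep
- glue_bottle: standing white glue bottle, 48 across, 130 high, orange cap; loose bystander. Origin at the centre of its base
- mallet: hammer lying on the bench at the robot's left, about 300 long, loose bystander
- sanding_block: cork sanding block 90 x 55 x 32 high, loose bystander at the right beyond the spoons. Origin at the centre of its underside
Things that resemble listed ones, but are neither listed nor needed, are in the scene too. Leave any green look-alike of the blue_spoon_b alone.

How it is judged:
By the outcome, as a careful person would: the job done as asked, in the order asked, and still so for the second after the job is handed in, with the robot touching nothing.
It also fails if it takes over 72 s, if anything falls off the work surface, if the arm or the gripper's body presses on something with over 40 N, if the wrist force passes 120 N, or if a joint passes its speed limit or range.

## Working session

There is one attempt and no reset: what is moved stays moved. The work goes in short steps, Python scripts to look and compute and a shell command to move; the robot and the scene stay as the last step left them, time stands still between calls to the robot, and variables do not carry over. Pictures are saved under pics/ and viewed, at most 10 in all, crops included, and the job is handed in when it is done.

```bash
mkdir -p pics; ls
cat > h.py <<'E'
from cell import *
import numpy as np, cv2
from scipy.spatial.transform import Rotation as Ro
def ray(p,px,z):  # px=(col,row) -> world at height z
    R=np.array(p["R"]);t=np.array(p["t"])
    d=R.T@np.array([(px[0]-p["cx"])/p["fx"],(px[1]-p["cy"])/p["fy"],1.]);o=-R.T@t
    return o+d*(z-o[2])/d[2]
def proj(p,X):
    c=np.array(p["R"])@np.array(X)+np.array(p["t"]);return p["fx"]*c[0]/c[2]+p["cx"],p["fy"]*c[1]/c[2]+p["cy"]
def save(p,n): cv2.imwrite("pics/"+n,cv2.cvtColor(p["color"],cv2.COLOR_RGB2BGR))
E
python3 - <<'E'
from h import *
for n in("top","side"):
    p=read_camera(n);save(p,n+"0.png");print(n,-np.array(p["R"]).T@p["t"],p["fx"])
    zs=dict(blue_spoon_a=0,red_spoon=0,plain_spoon=0,chest_drawer0_handle=.048,drawer_floor=.022,tray=0,tray_in=.005,glue_bottle=0,mallet=0,sanding_block=0)
    for q,z in zs.items():
        for r in spot_point(p,q)[:5]: print(q,round(r["p"],2),np.round(r["point"]),np.round(ray(p,r["point"][::-1],z),3))
s=read_state();print(s["t"],s["position"],s["tcp_rot"],s["grip_width"])
E
```

```text
pics
top [ 0.23783686 -0.09940234  1.5080935 ] 478.3158402402136
blue_spoon_a 0.89 [220. 407.] [ 0.433 -0.386  0.   ]
blue_spoon_a 0.78 [217. 371.] [ 0.444 -0.274  0.   ]
blue_spoon_a 0.69 [190. 466.] [ 0.535 -0.579  0.   ]
blue_spoon_a 0.43 [152. 333.] [ 0.656 -0.15   0.   ]
red_spoon 0.54 [221. 296.] [ 0.426 -0.034  0.   ]
plain_spoon 0.88 [224. 336.] [ 0.418 -0.162  0.   ]
chest_drawer0_handle 0.53 [129. 271.] [0.716 0.048 0.048]
tray 0.67 [152. 332.] [ 0.655 -0.146  0.   ]
tray_in 0.82 [149. 335.] [ 0.663 -0.158  0.005]
glue_bottle 0.54 [129. 276.] [0.729 0.037 0.   ]
mallet 0.97 [280. 166.] [0.239 0.367 0.   ]
sanding_block 0.91 [170. 417.] [ 0.596 -0.422  0.   ]
side [0.06693172 1.13587243 1.25928282] 478.35961081999784
blue_spoon_a 0.6 [148. 338.] [ 0.543 -0.579  0.   ]
blue_spoon_a 0.55 [193. 338.] [ 0.448 -0.284  0.   ]
blue_spoon_a 0.45 [182. 351.] [ 0.422 -0.373  0.   ]
plain_spoon 0.54 [217. 333.] [ 0.427 -0.144  0.   ]
plain_spoon 0.27 [202. 274.] [ 0.668 -0.142  0.   ]
chest_drawer0_handle 0.83 [274. 244.] [0.596 0.264 0.048]
drawer_floor 0.67 [338. 336.] [0.249 0.371 0.022]
drawer_floor 0.6 [270. 217.] [0.7   0.263 0.022]
tray 0.88 [201. 278.] [ 0.658 -0.154  0.   ]
tray 0.69 [236. 323.] [ 0.427 -0.031  0.   ]
tray_in 0.78 [202. 277.] [ 0.658 -0.141  0.005]
glue_bottle 0.58 [232. 232.] [0.748 0.068 0.   ]
mallet 0.61 [338. 334.] [0.255 0.358 0.   ]
sanding_block 0.69 [168. 317.] [ 0.587 -0.41   0.   ]
1.1 [ 0.15555855 -0.50144196  0.23131888] [9.88713419e-01 1.49819131e-01 5.51087754e-06 5.09399437e-05] 0.08525963224037846
```

View pics/top0.png

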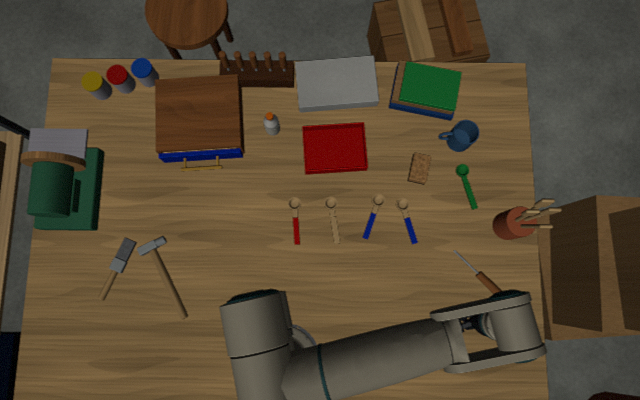

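View pics/side0.png

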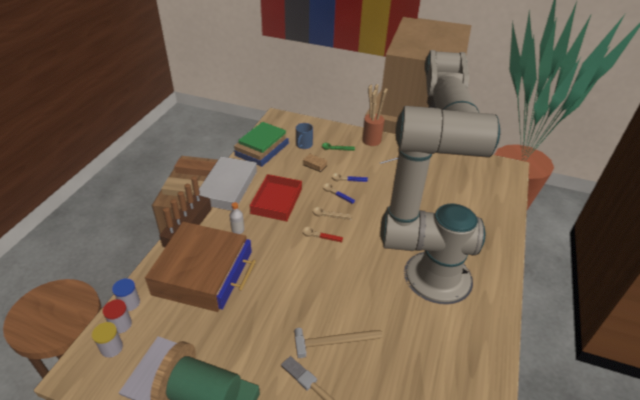

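The top view shows the red spoon at (296,220), plain at (333,220), blue at (373,217) and (408,222), green look-alike at (467,186). The tray is at (335,148), the blue drawer front at (200,155) with its brass handle at about (202,167), and the glue bottle at (271,123). Next I'll measure these by colour.

```bash
cat >> h.py <<'E'
def blobs(p,col,lo=15,hi=400):
    hsv=cv2.cvtColor(p["color"],cv2.COLOR_RGB2HSV);H,S,V=[hsv[...,i].astype(int) for i in range(3)]
    m={"blue":(H>105)&(H<130)&(S>150)&(V>60),"red":((H<6)|(H>174))&(S>170)&(V>60)}[col]
    n,l,st,c=cv2.connectedComponentsWithStats(m.astype(np.uint8))
    return [np.argwhere(l==i)[:,::-1] for i in range(1,n) if lo<st[i,4]<hi]
def spoons(p,z=.012):
    for col in("blue","red"):
        for b in blobs(p,col):
            W=np.array([ray(p,q,z)[:2] for q in b]);c=W.mean(0);u=np.linalg.svd(W-c)[2][0]
            L=np.ptp((W-c)@u);w=np.ptp((W-c)@[-u[1],u[0]])
            if u[0]<0:u=-u
            print(col,len(b),"c",c.round(3),"px",b.mean(0).round(),"L,w",L.round(3),w.round(3),"yaw",np.degrees(np.arctan2(u[1],u[0])).round(1),"origin",(c+.0325*u).round(3))
E
python3 - <<'E'
from h import *
for n in("top","side"):
    p=read_camera(n);print(n);spoons(p)
    if n=="top":
        a=p["color"][60:190,140:400]
        cv2.imwrite("pics/c1.png",cv2.resize(a[...,::-1],None,fx=3,fy=3,interpolation=cv2.INTER_CUBIC))
    else: a=p["color"][220:310,140:270]; cv2.imwrite("pics/c2.png",cv2.resize(a[...,::-1],None,fx=5,fy=5,interpolation=cv2.INTER_CUBIC))
E
```

```text
top
blue 309 c [0.935 0.49 ] px [141.  68.] L,w 0.07 0.065 yaw 13.9 origin [0.967 0.498]
blue 173 c [ 0.797 -0.437] px [420. 110.] L,w 0.207 0.015 yaw 78.7 origin [ 0.803 -0.405]
blue 130 c [ 0.413 -0.265] px [369. 226.] L,w 0.082 0.015 yaw -19.1 origin [ 0.444 -0.275]
blue 134 c [ 0.4   -0.395] px [410. 230.] L,w 0.081 0.016 yaw 16.0 origin [ 0.431 -0.386]
red 312 c [0.911 0.571] px [116.  74.] L,w 0.07 0.065 yaw 18.3 origin [0.941 0.581]
red 129 c [ 0.396 -0.035] px [296. 230.] L,w 0.08 0.016 yaw 5.4 origin [ 0.428 -0.032]
side
blue 26 c [ 0.396 -0.39 ] px [358. 178.] L,w 0.067 0.009 yaw 17.6 origin [ 0.427 -0.381]
blue 210 c [0.653 0.238] px [233. 271.] L,w 0.259 0.013 yaw -85.3 origin [0.656 0.205]
blue 251 c [0.953 0.428] px [123. 287.] L,w 0.065 0.061 yaw -39.4 origin [0.978 0.408]
red 88 c [ 0.396 -0.029] px [331. 237.] L,w 0.078 0.021 yaw 5.2 origin [ 0.428 -0.026]
red 293 c [0.928 0.509] px [114. 309.] L,w 0.066 0.061 yaw -46.2 origin [0.95  0.485]
```

View pics/c1.png

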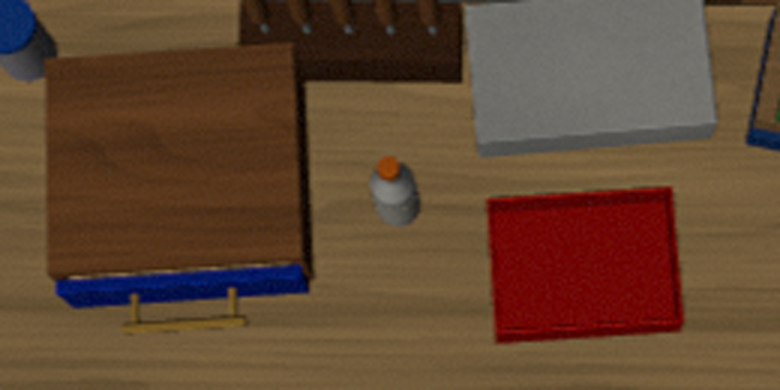

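View pics/c2.png

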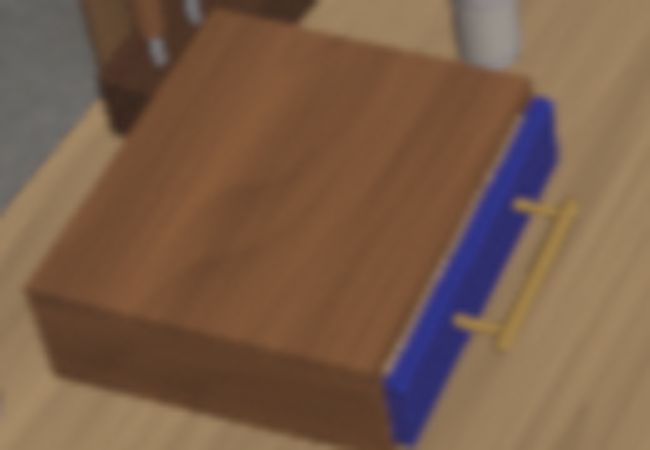

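```bash
cat >> h.py <<'E'
def delta(target_xy,z,yaw_close_deg=None):
    """shift in tool axes (mm) and turn about tool z (deg) so that tool y (closing) lies along yaw_close"""
    s=read_state();R=Ro.from_quat(s["tcp_rot"]);d=R.inv().apply(np.r_[target_xy,z]-s["position"])*1000
    y=R.apply([0,1,0]);a=np.degrees(np.arctan2(y[1],y[0]))
    t=None
    if yaw_close_deg is not None:
        t=-((yaw_close_deg-a+90)%180-90)   # tool z down: turn sign flips
    print("d tool mm",d.round(1),"turn wz",t,"y-yaw",round(a,1),"q",np.round(s["qpos"],2))
    return d,t
E
python3 - <<'E'
from h import *
T=read_camera("top");S=read_camera("side")
f=lambda p,x,y,k,ox,oy,z:ray(p,(x/k+ox,y/k+oy),z)[:2].round(4)
for p,e in((T,[(124,328,3,140,60),(245,321,3,140,60)]),(S,[(505,345,5,140,220),(575,204,5,140,220)])):
    a,b=[f(p,*q,.048) for q in e];v=a-b;print("handle",a,b,(a+b)/2,np.linalg.norm(v),"yaw",np.degrees(np.arctan2(v[1],v[0]))-90)
c=np.array([f(T,x,y,3,140,60,.045) for x,y in((487,198),(672,187),(682,328),(497,342))]);print(c,c.mean(0))
print("chest top",[f(T,x,y,3,140,60,.09) for x,y in((46,60),(295,45),(305,262),(50,278))])
delta((.6,.26),.2,0)
E
```

```text
handle [0.5801 0.3254] [0.589  0.1994] [0.58455 0.2624 ] 0.1263139343065523 yaw 4.0403722232343995
handle [0.5791 0.3234] [0.5879 0.201 ] [0.5835 0.2622] 0.12271593213597004 yaw 4.112228844718473
[[ 0.7266 -0.0513]
 [ 0.7409 -0.2481]
 [ 0.587  -0.2575]
 [ 0.5699 -0.0641]] [ 0.6561  -0.15525]
chest top [array([0.8576, 0.412 ]), array([0.8771, 0.1516]), array([0.6414, 0.1322]), array([0.6218, 0.3917])]
d tool mm [ 650.1 -595.5   31.2] turn wz -72.76253957072979 y-yaw -72.8 q [-1.34  0.05  1.4  -0.    1.69 -0.07]
```

```bash
cat >> h.py <<'E'
def arc(xy,z,yaw=None,vmax=40,n=None):
    """equal rows [a,b,c,0,0,w] leading to the target"""
    d,t=delta(xy,z,yaw);t=t or 0.
    n=n or max(int(np.ceil(np.linalg.norm(d)*1.08/vmax)),int(np.ceil(abs(t)/7)),1)
    w=np.radians(t/n);M=sum(np.linalg.matrix_power(np.array([[np.cos(w),-np.sin(w)],[np.sin(w),np.cos(w)]]),k) for k in range(n))
    a=np.linalg.solve(M,d[:2]);print(n,"rows",a.round(1),(d[2]/n).round(1),"0 0",round(t/n,2),"step",np.linalg.norm(a).round(1))
E
python3 -c "
from h import *
arc((.584,.262),.13,4.05,n=26)"
```

```text
d tool mm [ 635.4 -602.2  101.2] turn wz -76.81253957072977 y-yaw -72.8 q [-1.34  0.05  1.4  -0.    1.69 -0.07]
26 rows [36.1 -4.1] 3.9 0 0 -2.95 step 36.3
```

```bash
python3 -m inch '[36,-4,0,0,0,-3,36,-4,0,0,0,-3,36,-4,0,0,0,-3,36,-4,0,0,0,-3,36,-4,0,0,0,-3,36,-4,0,0,0,-3,36,-4,0,0,0,-3,36,-4,0,0,0,-3,36,-4,0,0,0,-3,36,-4,0,0,0,-3,36,-4,0,0,0,-3,36,-4,0,0,0,-3,36,-4,0,0,0,-3]' 0.3; python3 -c "
from h import *
arc((.584,.262),.11,4.05)"
```

```text
t: 2.38
position: [0.502, -0.1934, 0.2313]
tcp_rot: [0.881, 0.472, 0.0, 0.0]
wrist_force: [0.6, -0.5, -0.4]
grip_width: 0.0254
finger_force: 0.0
d tool mm [ 424.6 -183.9  121.2] turn wz -37.670928313892716 y-yaw -33.6 q [-0.44  0.09  1.36 -0.    1.69  0.15]
13 rows [36.  -3.8] 9.3 0 0 -2.9 step 36.2
```

```bash
python3 -m inch '[36,-4,8,0,0,-3,36,-4,8,0,0,-3,36,-4,8,0,0,-3,36,-4,8,0,0,-3,36,-4,8,0,0,-3,36,-4,8,0,0,-3,36,-4,8,0,0,-3,36,-4,8,0,0,-3,36,-4,8,0,0,-3,36,-4,8,0,0,-3,36,-4,8,0,0,-3,36,-4,8,0,0,-3,30,-4,8,0,0,-1,0,0,0,0,0,0,0,0,0,0,0,0]'; python3 -c "
from h import *
arc((.584,.262),.034,4.05)"
```

```text
t: 3.63
position: [0.5762, 0.256, 0.1263]
tcp_rot: [0.686, 0.728, -0.001, -0.0]
wrist_force: [0.6, -0.4, 0.2]
grip_width: 0.0259
finger_force: 0.0
d tool mm [ 5.6  8.3 92.3] turn wz -0.6649215339771075 y-yaw 3.4 q [ 0.36  0.4   1.21 -0.    1.54  0.3 ]
3 rows [1.9 2.8] 30.8 0 0 -0.22 step 3.3
```

```bash
python3 -m inch '[6,8,0,0,0,-0.7,0,0,30,0,0,0,0,0,30,0,0,0,0,0,22,0,0,0,0,0,10,0,0,0,0,0,0,0,0,0]' && python3 -m inch '[0,0,0,0,0,0,0,0,0,0,0,0,0,0,0,0,0,0,0,0,0,0,0,0]' 0; python3 -c "
from h import *
delta((.584,.262),.034,4.05)"
```

```text
t: 4.13
position: [0.5858, 0.2596, 0.0356]
tcp_rot: [0.683, 0.73, 0.0, 0.001]
wrist_force: [0.1, -1.1, 1.1]
grip_width: 0.0254
finger_force: 0.0
t: 4.47
position: [0.5856, 0.2602, 0.0366]
tcp_rot: [0.683, 0.731, 0.0, 0.001]
wrist_force: [1.5, -5.7, 6.2]
grip_width: 0.0086
finger_force: 58.8
d tool mm [ 1.9 -1.5  2.6] turn wz -0.1619776149097163 y-yaw 3.9 q [ 0.36  0.51  1.25 -0.    1.38  0.29]
```

```bash
python3 -m inch '[0,-10,0,0,0,0,0,-20,0,0,0,0,0,-20,0,0,0,0,0,-20,0,0,0,0,0,-20,0,0,0,0,0,-20,0,0,0,0,0,-20,0,0,0,0,0,-20,0,0,0,0,0,-10,0,0,0,0,0,0,0,0,0,0]'
python3 - <<'E'
from h import *
p=read_camera("top");save(p,"t2.png")
s=read_state();print(s["finger_force"],s["wrist_force"],s["grip_width"])
a=p["color"][60:270,140:400];cv2.imwrite("pics/c3.png",cv2.resize(a[...,::-1],None,fx=2.8,fy=2.8))
E
```

```text
t: 5.3
position: [0.4245, 0.2474, 0.0365]
tcp_rot: [0.682, 0.731, -0.002, 0.002]
wrist_force: [0.1, -16.6, 8.1]
grip_width: 0.0087
finger_force: 60.5
60.53614139556885 [  0.74386218 -16.96917525   9.7210713 ] 0.00856338500626555
```

View pics/c3.png

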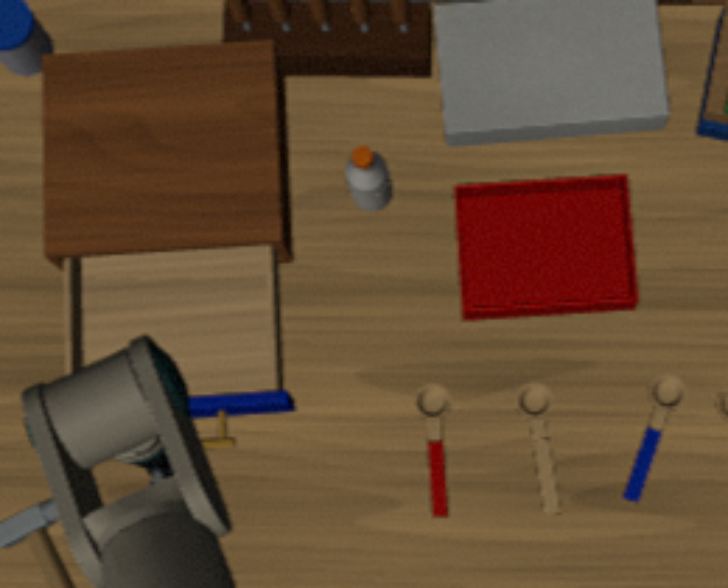

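The drawer is about 165 mm open and its floor is visible, with the chest and other things unmoved. Next I'll release and rise.

```bash
python3 -m inch '[0,0,0,0,0,0,0,0,0,0,0,0,0,0,0,0,0,0,0,0,-20,0,0,0,0,0,-40,0,0,0,0,0,-40,0,0,0]' 0.3; python3 -c "
from h import *
print(read_state()['grip_width'])
arc((.444,-.275),.12,70.9)"
```

```text
t: 5.85
position: [0.4237, 0.25, 0.1349]
tcp_rot: [0.682, 0.731, -0.002, -0.001]
wrist_force: [0.5, 0.4, -0.0]
grip_width: 0.0257
finger_force: 0.0
0.025722295591957052
d tool mm [-525.2  -16.    15.6] turn wz -66.93914994522356 y-yaw 4.0 q [0.46 0.01 1.63 0.   1.5  0.39]
15 rows [-31.1 -20.2] 1.0 0 0 -4.46 step 37.1
```

```bash
python3 -m inch '[-40,-1,0,0,0,0,-40,-1,0,0,0,0,-40,-1,0,0,0,0,-40,-1,0,0,0,0,-40,-1,0,0,0,0,-40,-1,0,0,0,0,-40,-1,0,0,0,0,-40,-1,0,0,0,0,-40,-1,0,0,0,0,-40,-1,0,0,0,0,-40,-1,0,0,0,0,-40,-1,0,0,0,0,-40,-2,0,0,0,0]' 0.5 && python3 -m inch '[0,0,0,0,0,-6.7,0,0,0,0,0,-6.7,0,0,0,0,0,-6.7,0,0,0,0,0,-6.7,0,0,0,0,0,-6.7,0,0,0,0,0,-6.7,0,0,0,0,0,-6.7,0,0,0,0,0,-6.7,0,0,0,0,0,-6.7,0,0,0,0,0,-6.7,0,0,0,0,0,0]'
python3 - <<'E'
from h import *
arc((.444,-.275),.004,70.9)
T=read_camera("top");S=read_camera("side");spoons(T);spoons(S)
a=T["color"][130:230,140:260];b=S["color"][220:345,140:300]
cv2.imwrite("pics/c4.png",np.vstack([cv2.resize(a[...,::-1],(480,400)),]))
cv2.imwrite("pics/c5.png",cv2.resize(b[...,::-1],None,fx=4,fy=4))
E
```

```text
t: 6.93
position: [0.4467, -0.2713, 0.1352]
tcp_rot: [0.682, 0.731, 0.0, 0.0]
wrist_force: [0.8, 0.6, 0.1]
grip_width: 0.0425
finger_force: 0.0
t: 7.85
position: [0.447, -0.2692, 0.1351]
tcp_rot: [0.163, 0.987, 0.0, -0.0]
wrist_force: [1.8, -0.6, 0.1]
grip_width: 0.0429
finger_force: 0.0
d tool mm [  0.9  -6.5 131.1] turn wz 0.2964745521369281 y-yaw 71.2 q [-0.61  0.09  1.55  0.    1.5  -1.86]
4 rows [ 0.2 -1.6] 32.8 0 0 0.07 step 1.6
blue 310 c [0.935 0.49 ] px [141.  68.] L,w 0.07 0.065 yaw 16.1 origin [0.966 0.499]
blue 183 c [ 0.797 -0.437] px [420. 110.] L,w 0.207 0.015 yaw 78.8 origin [ 0.803 -0.405]
blue 72 c [ 0.429 -0.27 ] px [371. 221.] L,w 0.048 0.015 yaw -17.6 origin [ 0.46 -0.28]
blue 135 c [ 0.4   -0.395] px [410. 230.] L,w 0.082 0.016 yaw 16.0 origin [ 0.432 -0.386]
red 314 c [0.911 0.571] px [116.  74.] L,w 0.068 0.066 yaw 24.3 origin [0.94  0.585]
red 126 c [ 0.396 -0.035] px [296. 230.] L,w 0.08 0.016 yaw 5.5 origin [ 0.428 -0.032]
blue 29 c [ 0.395 -0.39 ] px [359. 178.] L,w 0.066 0.014 yaw 15.8 origin [ 0.426 -0.381]
blue 19 c [ 0.414 -0.26 ] px [345. 197.] L,w 0.071 0.006 yaw -20.3 origin [ 0.444 -0.271]
blue 90 c [0.483 0.258] px [277. 290.] L,w 0.184 0.008 yaw -85.6 origin [0.486 0.225]
blue 248 c [0.953 0.428] px [123. 287.] L,w 0.065 0.06 yaw -38.6 origin [0.978 0.408]
red 86 c [ 0.396 -0.029] px [331. 237.] L,w 0.077 0.021 yaw 4.4 origin [ 0.428 -0.026]
red 289 c [0.928 0.509] px [114. 309.] L,w 0.065 0.061 yaw -42.0 origin [0.952 0.487]
```

View pics/c4.png

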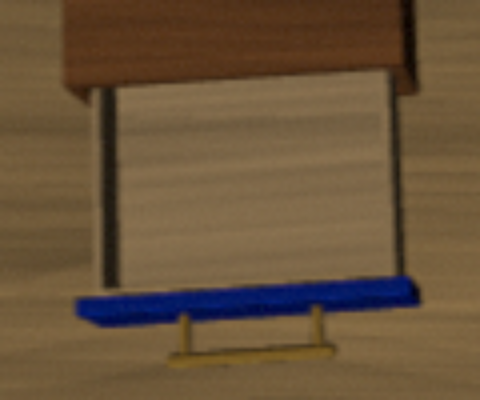

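View pics/c5.png

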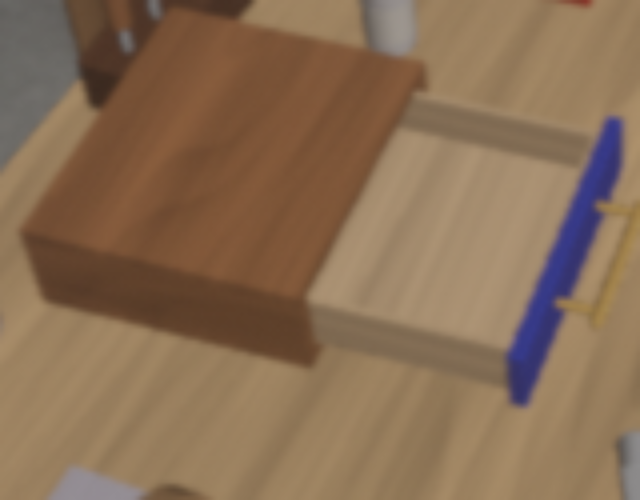

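The drawer is open and empty. In the top crop its floor spans columns 118–390, the front's inner edge runs from (77,298) to (413,278), and the handle from (168,362) to (335,350).

```bash
python3 -m inch '[0,-6,32,0,0,0,0,0,40,0,0,0,0,0,40,0,0,0,0,0,16,0,0,0,0,0,0,0,0,0]' && python3 -m inch '[0,0,0,0,0,0,0,0,0,0,0,0,0,0,0,0,0,0,0,0,0,0,0,0]' 0
python3 - <<'E'
from h import *
T=read_camera("top");S=read_camera("side")
g=lambda x,y,z:ray(T,(x/4+140,y/4+130),z)[:2].round(3); k=lambda x,y,z:ray(S,(x/4+140,y/4+220),z)[:2].round(3)
print("handle",g(168,362,.048),g(335,350,.048),"front inner top",g(77,298,.073),g(413,278,.073),"roof edge",g(66,88,.09),g(414,70,.09))
print("floor L/R",g(118,287,.022),g(118,90,.022),g(390,72,.063),g(404,274,.063))
print("side: front inner top",k(509,352,.073),k(610,118,.073),"handle",k(597,328,.048))
E
```

```text
t: 8.37
position: [0.442, -0.2731, 0.0023]
tcp_rot: [0.167, 0.986, 0.002, -0.004]
wrist_force: [-0.6, 0.9, 0.0]
grip_width: 0.0429
finger_force: 0.0
t: 8.7
position: [0.4461, -0.2761, 0.0097]
tcp_rot: [0.166, 0.986, -0.001, 0.002]
wrist_force: [-0.4, -0.2, 5.7]
grip_width: 0.0152
finger_force: 59.2
handle [0.419 0.314] [0.43  0.186] front inner top [0.464 0.379] [0.482 0.124] roof edge [0.624 0.392] [0.641 0.127]
floor L/R [0.481 0.364] [0.641 0.374] [0.647 0.15 ] [0.487 0.133]
side: front inner top [0.464 0.376] [0.482 0.13 ] handle [0.418 0.316]
```

```bash
python3 -m inch '[0,0,-10,0,0,0,0,0,-30,0,0,0,0,0,-40,0,0,0,0,0,-40,0,0,0,0,0,-20,0,0,0,0,0,0,0,0,0]'; python3 -c "
from h import *
arc((.572,.2615),.14,4.7,n=16)"
```

```text
t: 9.3
position: [0.447, -0.2768, 0.1548]
tcp_rot: [0.166, 0.986, -0.003, 0.005]
wrist_force: [-0.3, -0.3, -1.2]
grip_width: 0.0153
finger_force: 58.7
d tool mm [ 57.9 549.6  12.2] turn wz 66.22418358830866 y-yaw 70.9 q [-0.62  0.08  1.52 -0.    1.53 -1.86]
16 rows [22.  29.2] 0.8 0 0 4.14 step 36.5
```

```bash
python3 -m inch '[22,29,0,0,0,4.1,22,29,0,0,0,4.1,22,29,0,0,0,4.1,22,29,0,0,0,4.1,22,29,0,0,0,4.1,22,29,0,0,0,4.1,22,29,0,0,0,4.1,22,29,0,0,0,4.1,22,29,0,0,0,4.1,22,29,0,0,0,4.1,22,29,0,0,0,4.1,22,29,0,0,0,4.1,22,29,0,0,0,4.1,22,29,0,0,0,4.1,22,29,0,0,0,4.1,22,29,0,0,0,4.5,0,0,0,0,0,0,0,0,0,0,0,0]'; python3 -c "
from h import *
arc((.572,.2615),.08,4.7)"
```

```text
t: 10.8
position: [0.565, 0.2635, 0.1448]
tcp_rot: [0.675, 0.737, -0.002, -0.001]
wrist_force: [-1.1, -0.7, 0.2]
grip_width: 0.0152
finger_force: 58.8
d tool mm [-2.5  7.  64.8] turn wz 0.32656894707953654 y-yaw 5.0 q [ 0.38  0.37  1.21 -0.    1.57  0.29]
2 rows [-1.3  3.5] 32.4 0 0 0.16 step 3.7
```

```bash
python3 -m inch '[-2.5,7,0,0,0,0.3,0,0,35,0,0,0,0,0,35,0,0,0,0,0,25,0,0,0,0,0,11,0,0,0,0,0,0,0,0,0,0,0,3,0,0,0,0,0,0,0,0,0]'; python3 -c "
from h import *
delta((.572,.2615),.033,4.7)"
```

```text
t: 11.47
position: [0.5737, 0.2609, 0.0407]
tcp_rot: [0.678, 0.735, 0.002, 0.001]
wrist_force: [1.1, -0.2, -0.6]
grip_width: 0.0154
finger_force: 58.8
d tool mm [ 0.8 -1.7  7.7] turn wz -0.0850671267202614 y-yaw 4.6 q [ 0.37  0.48  1.29 -0.    1.37  0.29]
```

```bash
python3 -m inch '[0,0,4,0,0,0,0,0,2,0,0,0,0,0,0,0,0,0]'; python3 -m inch '[0,0,2,0,0,0,0,0,0,0,0,0]'
```

```text
t: 11.72
position: [0.5726, 0.2608, 0.0326]
tcp_rot: [0.678, 0.735, 0.0, 0.0]
wrist_force: [-0.7, -0.7, -0.2]
grip_width: 0.0155
finger_force: 58.8
t: 11.88
position: [0.5734, 0.261, 0.0317]
tcp_rot: [0.678, 0.735, 0.001, 0.001]
wrist_force: [0.4, -0.3, 4.4]
grip_width: 0.0154
finger_force: 59.3
```

Contact with the floor, so I release, rise and look.

```bash
python3 -m inch '[0,0,-1,0,0,0,0,0,0,0,0,0,0,0,0,0,0,0,0,0,-20,0,0,0,0,0,-40,0,0,0,0,0,-40,0,0,0]' 0.36; python3 -c "
from h import *
arc((.4315,-.386),.13,-74)"
```

```text
t: 12.38
position: [0.5712, 0.2603, 0.1302]
tcp_rot: [0.678, 0.735, -0.002, -0.001]
wrist_force: [0.8, -0.5, 0.2]
grip_width: 0.0307
finger_force: 0.0
d tool mm [-632.9 -191.5    2.1] turn wz 78.63628589147581 y-yaw 4.6 q [ 0.37  0.39  1.21 -0.    1.54  0.29]
18 rows [-37.3  13.8] 0.1 0 0 4.37 step 39.8
```

```bash
python3 -m inch '[-36,13,-15,0,0,4.4,-36,13,-15,0,0,4.4,-36,13,-15,0,0,4.4,-37,14,0,0,0,4.4,-37,14,0,0,0,4.4,-37,14,0,0,0,4.4,-37,14,0,0,0,4.4,-37,14,0,0,0,4.4,-37,14,0,0,0,4.4,-37,14,0,0,0,4.4,-37,14,0,0,0,4.4,-37,14,0,0,0,4.4,-37,14,0,0,0,4.4,-37,14,0,0,0,4.4,-37,14,0,0,0,4.4,-37,14,0,0,0,4.4,-37,14,0,0,0,4.4,-37,14,0,0,0,4.2,0,0,0,0,0,0]' 0.5
python3 - <<'E'
from h import *
arc((.4315,-.386),.004,-74)
T=read_camera("top");spoons(T);a=T["color"][110:260,140:440]
cv2.imwrite("pics/c6.png",cv2.resize(a[...,::-1],None,fx=2.6,fy=2.6))
E
```

```text
t: 13.97
position: [0.4277, -0.3829, 0.1761]
tcp_rot: [0.991, 0.131, -0.001, 0.001]
wrist_force: [0.3, 0.5, 0.1]
grip_width: 0.0429
finger_force: 0.0
d tool mm [  3.2   3.8 172.1] turn wz -0.955533512918251 y-yaw -75.0 q [-0.79  0.21  1.33 -0.    1.59  0.51]
5 rows [0.6 0.8] 34.4 0 0 -0.19 step 1.0
blue 311 c [0.935 0.49 ] px [141.  68.] L,w 0.07 0.065 yaw 13.8 origin [0.967 0.498]
blue 180 c [ 0.797 -0.435] px [420. 110.] L,w 0.207 0.014 yaw 78.8 origin [ 0.803 -0.403]
blue 129 c [0.575 0.301] px [192. 174.] L,w 0.08 0.017 yaw -86.0 origin [0.577 0.268]
blue 28 c [ 0.422 -0.391] px [409. 223.] L,w 0.028 0.012 yaw 32.7 origin [ 0.449 -0.373]
red 312 c [0.91  0.571] px [116.  74.] L,w 0.07 0.066 yaw 23.4 origin [0.94  0.584]
red 127 c [ 0.396 -0.035] px [296. 230.] L,w 0.08 0.016 yaw 5.3 origin [ 0.428 -0.032]
```

View pics/c6.png

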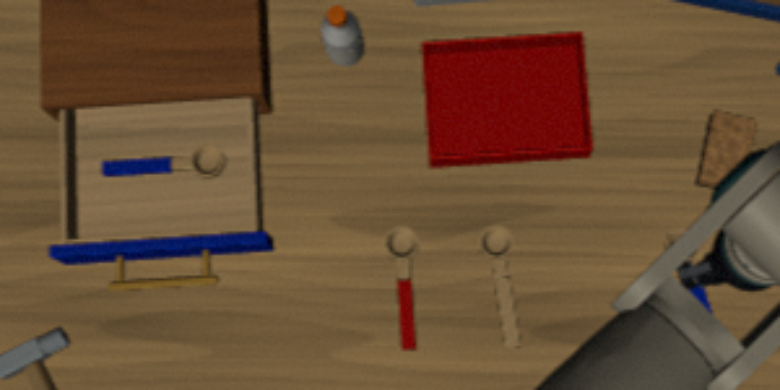

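The first blue spoon lies flat, bowl up, in the drawer (crop (165,165)), with everything else unmoved. Next is blue spoon b.

```bash
python3 -m inch '[3,4,36,0,0,-1,0,0,40,0,0,0,0,0,40,0,0,0,0,0,35,0,0,0,0,0,18,0,0,0,0,0,0,0,0,0]' && python3 -m inch '[0,0,0,0,0,0,0,0,0,0,0,0,0,0,0,0,0,0,0,0,0,0,0,0]' 0 && python3 -m inch '[0,0,-10,0,0,0,0,0,-30,0,0,0,0,0,-40,0,0,0,0,0,-40,0,0,0,0,0,-40,0,0,0,0,0,0,0,0,0]'; python3 -c "
from h import *
arc((.512,.2565),.16,4.7,n=20)"
```

```text
t: 14.52
position: [0.4347, -0.3783, 0.0016]
tcp_rot: [0.989, 0.146, -0.003, -0.004]
wrist_force: [-0.8, 1.3, -0.5]
grip_width: 0.0424
finger_force: 0.0
t: 14.85
position: [0.4378, -0.3826, 0.0098]
tcp_rot: [0.989, 0.145, 0.001, 0.002]
wrist_force: [0.9, 0.6, 4.4]
grip_width: 0.0149
finger_force: 59.0
t: 15.35
position: [0.4389, -0.3842, 0.1791]
tcp_rot: [0.989, 0.145, 0.005, 0.007]
wrist_force: [1.1, -0.7, 1.0]
grip_width: 0.0151
finger_force: 58.7
d tool mm [ 253.3 -593.3   12.2] turn wz -78.07100337448588 y-yaw -73.4 q [-0.78  0.22  1.32 -0.    1.58  0.5 ]
20 rows [ 30.3 -17.3] 0.6 0 0 -3.9 step 34.9
```

```bash
python3 -m inch '[30,-17,0,0,0,-3.9,30,-17,0,0,0,-3.9,30,-17,0,0,0,-3.9,30,-17,0,0,0,-3.9,30,-17,0,0,0,-3.9,30,-17,0,0,0,-3.9,30,-17,0,0,0,-3.9,30,-17,0,0,0,-3.9,30,-17,0,0,0,-3.9,30,-17,0,0,0,-3.9,30,-17,0,0,0,-3.9,30,-17,0,0,0,-3.9,30,-17,0,0,0,-3.9,30,-17,0,0,0,-3.9,30,-17,0,0,0,-3.9,30,-17,0,0,0,-3.9,30,-17,0,0,0,-3.9,30,-17,0,0,0,-3.9,30,-17,0,0,0,-3.9,30,-17,0,0,0,-3.9]'; python3 -m inch '[0,0,0,0,0,0,0,0,0,0,0,0]'; python3 -c "
from h import *
arc((.512,.2565),.033,4.7)"
```

```text
t: 17.02
position: [0.511, 0.253, 0.1683]
tcp_rot: [0.677, 0.736, 0.001, 0.0]
wrist_force: [-0.4, 1.5, 0.5]
grip_width: 0.0148
finger_force: 58.7
t: 17.18
position: [0.511, 0.2529, 0.1683]
tcp_rot: [0.677, 0.736, 0.001, 0.0]
wrist_force: [-0.0, -0.0, 0.4]
grip_width: 0.0151
finger_force: 58.7
d tool mm [  3.5   1.1 135.3] turn wz 0.0866287028737247 y-yaw 4.8 q [ 0.39  0.2   1.36 -0.    1.58  0.31]
4 rows [0.9 0.3] 33.8 0 0 0.02 step 0.9
```

```bash
python3 -m inch '[3,1,30,0,0,0,0,0,40,0,0,0,0,0,35,0,0,0,0,0,23,0,0,0,0,0,0,0,0,0,0,0,0,0,0,0]'; python3 -c "
from h import *
delta((.512,.2565),.033,4.7)"
```

```text
t: 17.68
position: [0.5127, 0.2535, 0.0393]
tcp_rot: [0.679, 0.734, -0.001, -0.0]
wrist_force: [0.5, 0.6, 0.3]
grip_width: 0.015
finger_force: 61.1
d tool mm [ 3.1 -0.5  6.3] turn wz -0.17439228645073968 y-yaw 4.5 q [ 0.39  0.33  1.48 -0.    1.33  0.32]
```

```bash
python3 -m inch '[0,0,4,0,0,0,0,0,2,0,0,0,0,0,0,0,0,0]'; python3 -m inch '[0,0,2,0,0,0,0,0,0,0,0,0]'
```

```text
t: 17.93
position: [0.5132, 0.2547, 0.0346]
tcp_rot: [0.678, 0.735, 0.001, 0.001]
wrist_force: [-1.0, -0.0, -0.5]
grip_width: 0.0148
finger_force: 61.1
t: 18.1
position: [0.5128, 0.2547, 0.0318]
tcp_rot: [0.678, 0.735, 0.001, 0.0]
wrist_force: [0.5, 0.2, 1.0]
grip_width: 0.0148
finger_force: 61.2
```

```bash
python3 -m inch '[0,0,0,0,0,0,0,0,0,0,0,0,0,0,0,0,0,0,0,0,-20,0,0,0,0,0,-40,0,0,0,0,0,-40,0,0,0]' 0.36; python3 -c "
from h import *
arc((.4285,-.0315),.11,-84.6)"
```

```text
t: 18.6
position: [0.5111, 0.2541, 0.1307]
tcp_rot: [0.678, 0.735, -0.002, -0.001]
wrist_force: [0.9, 0.8, 1.0]
grip_width: 0.0308
finger_force: 0.0
d tool mm [-278.  -105.3   21.6] turn wz 89.23643096331597 y-yaw 4.6 q [ 0.4   0.24  1.4  -0.    1.51  0.32]
13 rows [-23.7   8.8] 1.7 0 0 6.86 step 25.3
```

```bash
python3 -m inch '[-23.7,8.8,0,0,0,6.9,-23.7,8.8,0,0,0,6.9,-23.7,8.8,0,0,0,6.9,-23.7,8.8,0,0,0,6.9,-23.7,8.8,0,0,0,6.9,-23.7,8.8,0,0,0,6.9,-23.7,8.8,0,0,0,6.9,-23.7,8.8,0,0,0,6.9,-23.7,8.8,0,0,0,6.9,-23.7,8.8,0,0,0,6.9,-23.7,8.8,0,0,0,6.9,-23.7,8.8,0,0,0,6.9,-23.7,8.8,0,0,0,6.9,0,0,0,0,0,0]' 0.5
python3 - <<'E'
from h import *
arc((.4285,-.0315),.004,-84.6)
spoons(read_camera("top"))
E
```

```text
t: 19.77
position: [0.4262, -0.0311, 0.131]
tcp_rot: [0.999, 0.039, -0.001, 0.0]
wrist_force: [-0.6, 0.5, 0.1]
grip_width: 0.0427
finger_force: 0.0
d tool mm [  2.4   0.5 127. ] turn wz -0.9314472466258792 y-yaw -85.5 q [-0.16 -0.17  1.82 -0.    1.5   1.33]
4 rows [0.6 0.1] 31.7 0 0 -0.23 step 0.6
blue 308 c [0.935 0.491] px [141.  68.] L,w 0.07 0.065 yaw 12.3 origin [0.967 0.497]
blue 172 c [ 0.797 -0.437] px [420. 110.] L,w 0.207 0.014 yaw 78.6 origin [ 0.803 -0.405]
blue 130 c [0.569 0.3  ] px [192. 176.] L,w 0.08 0.017 yaw -86.3 origin [0.571 0.267]
blue 135 c [0.516 0.22 ] px [216. 192.] L,w 0.08 0.017 yaw -84.5 origin [0.519 0.187]
red 311 c [0.911 0.571] px [116.  74.] L,w 0.07 0.066 yaw 17.8 origin [0.942 0.581]
red 90 c [ 0.393 -0.035] px [296. 231.] L,w 0.069 0.016 yaw 0.5 origin [ 0.425 -0.035]
```

```bash
python3 -m inch '[2,0,32,0,0,-1,0,0,40,0,0,0,0,0,40,0,0,0,0,0,14,0,0,0,0,0,0,0,0,0]' && python3 -m inch '[0,0,0,0,0,0,0,0,0,0,0,0,0,0,0,0,0,0,0,0,0,0,0,0]' 0 && python3 -m inch '[0,0,-10,0,0,0,0,0,-30,0,0,0,0,0,-40,0,0,0,0,0,-40,0,0,0,0,0,0,0,0,0]'; python3 -c "
from h import *
arc((.655,-.155),.12,4.2,n=13)"
```

```text
t: 20.23
position: [0.4281, -0.0285, 0.0013]
tcp_rot: [0.999, 0.053, -0.004, -0.001]
wrist_force: [0.1, 0.9, -0.7]
grip_width: 0.0429
finger_force: 0.0
t: 20.57
position: [0.4325, -0.0295, 0.0073]
tcp_rot: [0.999, 0.052, 0.002, 0.0]
wrist_force: [0.7, 0.1, 5.2]
grip_width: 0.0155
finger_force: 59.2
t: 20.98
position: [0.4347, -0.03, 0.1348]
tcp_rot: [0.999, 0.052, 0.007, 0.002]
wrist_force: [1.4, -1.0, 1.1]
grip_width: 0.0157
finger_force: 58.7
d tool mm [205.9 147.   18.4] turn wz -88.26070380908268 y-yaw -84.1 q [-0.15 -0.16  1.8  -0.    1.49  1.31]
13 rows [ 5.1 20.9] 1.4 0 0 -6.79 step 21.5
```

```bash
python3 -m inch '[5,21,0,0,0,-6.8,5,21,0,0,0,-6.8,5,21,0,0,0,-6.8,5,21,0,0,0,-6.8,5,21,0,0,0,-6.8,5,21,0,0,0,-6.8,5,21,0,0,0,-6.8,5,21,0,0,0,-6.8,5,21,0,0,0,-6.8,5,21,0,0,0,-6.8,5,21,0,0,0,-6.8,5,21,0,0,0,-6.8,5,21,0,0,0,-6.8,0,0,0,0,0,0]'; python3 -c "
from h import *
arc((.655,-.155),.016,4.2)"
```

```text
t: 22.15
position: [0.653, -0.1549, 0.1252]
tcp_rot: [0.677, 0.736, 0.0, 0.0]
wrist_force: [-0.9, 0.1, 0.3]
grip_width: 0.0152
finger_force: 58.8
d tool mm [ -0.2   1.8 109.2] turn wz 0.5437567460584916 y-yaw 4.7 q [-0.29  0.52  1.06  0.    1.57 -0.37]
3 rows [-0.1  0.6] 36.4 0 0 0.18 step 0.6
```

```bash
python3 -m inch '[0,2,35,0,0,0,0,0,35,0,0,0,0,0,30,0,0,0,0,0,0,0,0,0,0,0,2,0,0,0,0,0,0,0,0,0]'; python3 -m inch '[0,0,2,0,0,0,0,0,0,0,0,0]'; python3 -m inch '[0,0,2,0,0,0,0,0,0,0,0,0]'
```

```text
t: 22.65
position: [0.6538, -0.1561, 0.0259]
tcp_rot: [0.68, 0.733, 0.001, 0.001]
wrist_force: [-0.4, 0.1, 0.4]
grip_width: 0.0153
finger_force: 58.8
t: 22.82
position: [0.6541, -0.1561, 0.024]
tcp_rot: [0.68, 0.733, 0.001, 0.002]
wrist_force: [0.7, 0.0, -0.8]
grip_width: 0.0153
finger_force: 58.8
t: 22.98
position: [0.6531, -0.1558, 0.0201]
tcp_rot: [0.68, 0.733, 0.0, 0.001]
wrist_force: [-0.7, -0.2, -1.2]
grip_width: 0.0155
finger_force: 58.8
```

```bash
for i in 1 2; do python3 -m inch '[0,0,2,0,0,0,0,0,0,0,0,0]' | egrep 'pos|wrist'; done; python3 -m inch '[0,0,1,0,0,0,0,0,0,0,0,0]' | egrep 'pos|wrist'
```

```text
position: [0.6527, -0.1557, 0.017]
wrist_force: [-1.5, -0.4, -1.0]
position: [0.6526, -0.1556, 0.0148]
wrist_force: [0.5, 0.6, -0.5]
position: [0.6527, -0.1557, 0.014]
wrist_force: [-0.1, -0.9, 0.1]
```

```bash
python3 -m inch '[0,0,1.5,0,0,0,0,0,0,0,0,0]' | egrep 'pos|wrist'; python3 -m inch '[0,0,0,0,0,0,0,0,0,0,0,0,0,0,0,0,0,0,0,0,-20,0,0,0,0,0,-40,0,0,0,0,0,-40,0,0,0,0,0,-30,0,0,0]' 0.36; python3 -m inch '[0,-40,-5,0,0,0,0,-40,-5,0,0,0,0,-40,0,0,0,0,0,-40,0,0,0,0,0,-40,0,0,0,0,0,-30,0,0,0,0,0,0,0,0,0,0]'
python3 - <<'E'
from h import *
T=read_camera("top");S=read_camera("side");spoons(T)
a=T["color"][60:260,140:440];b=S["color"][150:310,200:400]
cv2.imwrite("pics/c7.png",np.hstack([cv2.resize(a[...,::-1],(480,320)),cv2.resize(b[...,::-1],(320,320))]))
E
```

```text
position: [0.6528, -0.1557, 0.0125]
wrist_force: [0.6, 0.5, -1.1]
t: 24.23
position: [0.6534, -0.1558, 0.1467]
tcp_rot: [0.68, 0.733, 0.001, 0.002]
wrist_force: [0.9, 0.5, 1.1]
grip_width: 0.0308
finger_force: 0.0
t: 24.82
position: [0.4195, -0.1731, 0.1525]
tcp_rot: [0.681, 0.733, -0.001, -0.001]
wrist_force: [0.9, 0.2, 0.9]
grip_width: 0.0307
finger_force: 0.0
blue 308 c [0.935 0.491] px [141.  68.] L,w 0.07 0.065 yaw 12.3 origin [0.967 0.497]
blue 170 c [ 0.797 -0.436] px [420. 110.] L,w 0.207 0.014 yaw 78.7 origin [ 0.803 -0.404]
blue 130 c [0.569 0.3  ] px [192. 176.] L,w 0.08 0.017 yaw -86.3 origin [0.571 0.267]
blue 135 c [0.516 0.22 ] px [216. 192.] L,w 0.08 0.017 yaw -84.5 origin [0.519 0.187]
red 311 c [0.911 0.571] px [116.  74.] L,w 0.069 0.066 yaw 23.0 origin [0.941 0.584]
```

View pics/c7.png

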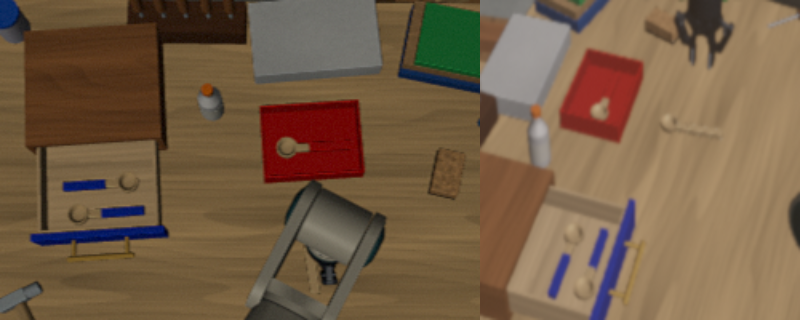

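Both blue spoons lie bowl up in the open drawer (left panel, (85,185) and (123,212)). The red spoon is flat in the tray, bowl at (287,147). The plain spoon, bottle and block are where they were, and the arm is clear.

```bash
python3 -c "
from cell import *
print(job_done())"
```

```text
the job is handed in; nothing more can be done
None
```

I've handed the job in: the drawer is open by about 165 mm or more with both blue spoons lying flat, bowl up, inside, the red spoon lies the same way in the red tray, and in the last pictures the plain spoon and everything else stood where it was.

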